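# Clamp the laser module on the optics breadboard

### The arm

A 7-joint arm with a two-finger parallel gripper is mounted at the origin on the work surface. World frame = base frame: x ahead of the robot, y to its left, z up, the work surface at z = 0. Lengths are in m, angles in rad, forces in N, time in s.
With the tool pointing down it reaches from about 0.4 to 0.875 m from the base axis. Payload 6.5 kg.
Tool frame: the origin (TCP) lies midway between the tips of the shut fingers; the grasp point (between the pads) lies 19 mm behind it; z points along the fingers, y is the line along which they close (so a half turn about z gives the same grasp; the last joint's range is limited). The gripper opens to 85 mm and grips with 20 to 120 N. Pads are 22 mm wide; open, the fingers measure 114 mm over their backs; the gripper's body (76 mm by 85 mm) begins 54 mm behind the grasp point. The pads swing forward as they close: fully open they stand 13 mm farther back than shut.
Start: joints at [-1.286, 0.536, -0.004, 1.538, 0.003, 1.067, -0.071], TCP at [0.223, 0.61, 0.231] pointing down, gripper open.
Joint ranges: [-2.7, 2.7], [-0.37, 2.16], [-1.27, 1.26], [0.24, 2.4], [-1.31, 4.45], [0.19, 1.91], [-2.76, 2.76]. Speed limits (rad/s): [2.39, 2.39, 3.14, 3.14, 3.14, 3.14, 3.14].

### API

Orientations are given as a unit quaternion [w, x, y, z].
In Python, from rig import env gives the robot as it stands. The module is installed in compiled form; this text tells all that it offers.
- The arm moves only by the tool servo_tool, never from a script. Its argument "steps" is a list of rows, each an object with "travel": the shift along the tool's x, y, z in m, a list of three; "twist": the turn about the tool's z in rad. A call has 1 to 5 rows; each row is the pose to reach, as a shift and turn from the pose commanded when the call began, along the tool's axes at that moment; what a row does not reach only later rows make up. A row lasts 1/12 s, in which the tool goes at most 41.7 mm and 7.16 degrees, less where a joint would pass 70% of its speed; a pose out of reach is approached as far as the arm can. A call with a gripper value outside its range is refused whole. "fingers" is the opening, from 0 (shut) to 1 (fully open), set as the call begins (left out, the last holds). The fingers move at their own pace and stop on an object; "force" is the grip in N (left out, the last holds). Time passes only in rows, so rows that repeat a pose let the fingers close. It gives the time, the measured TCP pose, the force, the opening and the grip force at its end, in the units of the state.
- env.get_state(): the state, without advancing time (a new reading comes with each control period).
- env.grab_frame(name): name is "side" or "top"; returns a dict with "img" (480x640x3 uint8, red, green, blue), "depth" (480x640 float32, m along the optical axis (not along the pixel's ray), 0 where there is no reading), "intrinsics" (3x3 intrinsics, pixels), "T" (4x4, takes a point from camera to world coordinates). Camera axes: x right, y down, z forward; pixel columns grow to the right and rows downward; lengths in m; the calibration is good to about 2 mm. A picture is of the moment at which its call begins.
- env.job_done(): hands the job in; it is judged then, once.
The state is a dict: "t": time; "q": joint angles; "dq": joint speeds; "effort": joint torques, N m; "position": TCP position; "tool_rot": TCP orientation; "ft_force": force on the tool from outside, world axes, zero at the start; "ft_torque": the same for the moment, N m; "opening": finger opening in m; "grasp_force": force on a finger pad.
Only numpy, scipy, OpenCV 4.12 (cv2) and the standard library are available. Lean on these libraries where they do the work, as an engineer would, in place of code of your own. Each camera call takes 0.05 s, during which the arm holds its last target. There are 200 camera calls.

### The job

Without picking anything up, swing the clamp strap round with a finger, pushing on its blue fin, until it stops over the black laser module, then push the red cam lever all the way down so that the rubber foot clamps the module. Leave the module lying where it is in its nest, do not disturb the other things on the bench, and come clear when done.

Things in the scene. Friction and masses are not known exactly. Their poses are not given: they have to be found in the camera images.
- breadboard: aluminium optics breadboard, fixed, 300 x 320 x 15 mm, top at z = 15 mm. Its origin lies on the bench (z = 0) below the clamp's upright pivot axis; the plate spans -130 to +170 mm in its x, -150 to +170 mm in its y. The steel pivot post (26 mm across) stands at the origin, the module's nest at x = +75 mm
- strap (a joint): turn of the grey clamp strap about the upright axis at the breadboard's origin, rad. At 0 it is open, 1.5 rad counter-clockwise (from above) of the breadboard's +x, so nearly along its +y; grows as it swings clockwise; 1.5 is the hard stop, pointing along +x over the module. Starts at 0 to 0.45. Stiff: stays where left, takes about 2 N at the fin
- fin (a point): centre of the upright blue push fin on the strap's outer end, 106 mm from the pivot axis, on the strap's centre line. Fin 34 mm long along the strap, 6 mm thick, z = 68 to 102 mm (this point at z = 85 mm). The strap bar below it is 24 mm wide, from z = 58 to 68 mm, and reaches 125 mm from the pivot axis
- cam_lever (a joint): red cam lever, hinged across the strap above the pivot axis (hinge at z = 80 mm); swings with the strap and points away from the fin, beyond the pivot. Rad: 0 is raised 0.75 rad (43 degrees) above level, 0.75 is fully down, level, at its hard stop. Starts at 0 to 0.08. Stiff: stays where left; takes 5 to 8 N on its paddle. Reaches 91 mm from its hinge
- lever_pad (a point): middle of the upper face of the lever's red paddle, 70 mm along the lever from its hinge; the paddle is 42 mm long along the lever, 28 mm wide, 10 mm thick. About z = 131 mm with the lever raised, z = 85 mm with it fully down
- clamp_foot: round rubber foot, 18 mm across, under the strap 75 mm from the pivot axis; origin at the centre of its underside, z = 51 mm with the lever raised. The lever drives it 6.6 mm down, on to the module
- laser_module: black laser module, a loose block 35 x 64 x 30 mm (x, y, z) with a brass barrel 20 mm across and 14 mm long on its +y end, lying along the breadboard's y between two 10 mm high nest rails; origin at the centre of its underside, at z = 15 mm, top at z = 45 mm
- spare_module: bystander: another black module like the laser module, loose on the breadboard, 30 mm high; origin at the centre of its underside
- lens_mount: bystander: small lens on a post with a 40 mm square foot, 59 mm high, loose on the breadboard; origin at the centre of its underside
- screw_jar: bystander: small clear jar with a white cap, 36 mm across, 42 mm high, loose on the breadboard; origin at the centre of its underside
- lens_cleaner: bystander: white bottle with a blue cap, 48 mm across, 120 mm high, on the bench; origin at the centre of its underside
- driver: bystander: screwdriver 160 mm long lying on the bench; origin under its middle
- mouse: bystander: black computer mouse 100 x 60 x 22 mm on the bench; origin at the centre of its underside
- parts_tray: bystander: blue tray 140 x 100 x 30 mm on the bench; origin at the centre of its underside
There are look-alikes about, which are no part of the job. What is shaped like the laser_module but pink is not meant.

How it is judged:
By the outcome, as a careful person would: the job done as asked, in the order asked, and still so for the second after the job is handed in, with the robot touching nothing.
It also fails if it takes over 51 s, if anything falls off the work surface, if the arm or the gripper's body presses on something with over 40 N, if the wrist force passes 120 N, or if a joint passes its speed limit or range.

## Working session

There is one attempt and no reset: what is moved stays moved. The work goes in short steps, Python scripts to look and compute and a tool call to move; the robot and the scene stay as the last step left them, time stands still between calls to the robot, and variables do not carry over. Pictures are saved under pics/ and viewed, at most 10 in all, crops included, and the job is handed in when it is done.

Besides the shell and the picture viewer there is one more tool, called after "Request:" as name([rows], argument=value, ...), one row to a line, values as JSON. servo_tool: Moves the arm, as the interface text tells. Its arguments: {"type":"object","properties":{"steps":{"type":"array"},"fingers":{"type":"number"},"force":{"type":"number"}},"required":["steps"]}

```bash
mkdir -p pics
python3 - <<'E'
from rig import env
import cv2,numpy as np,pickle
d={}
for n in("top","side"):
    f=env.grab_frame(n); d[n]=f
    cv2.imwrite(f"pics/{n}0.png",f["img"][:,:,::-1])
    print(n,f["intrinsics"].tolist(),np.round(f["T"],3).tolist())
pickle.dump(d,open("f0.pkl","wb"))
s=env.get_state();print(s["t"],s["position"],s["tool_rot"],s["ft_force"],s["opening"])
E
```

```text
top [[571.0144400483865, 0.0, 314.39150465180154], [0.0, 571.0144400483865, 241.74725354290788], [0.0, 0.0, 1.0]] [[-0.022, -0.993, 0.114, 0.399], [-1.0, 0.02, -0.012, 0.012], [0.009, -0.115, -0.993, 1.541], [0.0, 0.0, 0.0, 1.0]]
side [[494.33309399847616, 0.0, 314.98042277658345], [0.0, 494.33309399847616, 232.04168333894847], [0.0, 0.0, 1.0]] [[0.76, -0.378, 0.529, -0.022], [-0.65, -0.454, 0.609, -0.691], [0.01, -0.807, -0.591, 0.774], [0.0, 0.0, 0.0, 1.0]]
0.1 [0.22318296 0.60987515 0.23049445] [-8.25869891e-05  1.74456619e-01  9.84664541e-01 -7.89075846e-04] [ 0.22478599 -0.09418854 -0.70826377] 0.08552177272980832
```

View pics/top0.png

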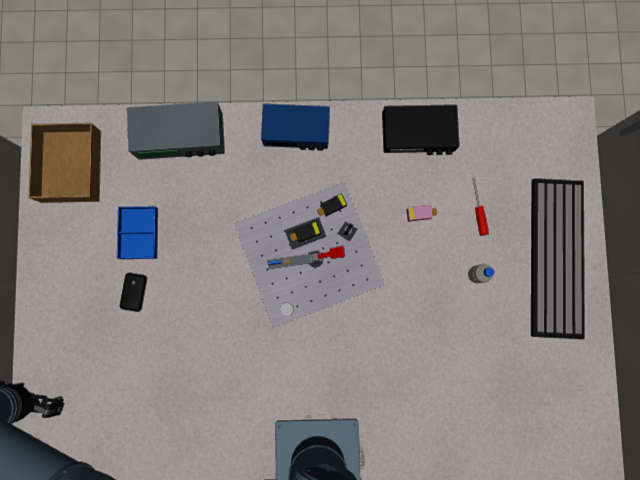

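View pics/side0.png

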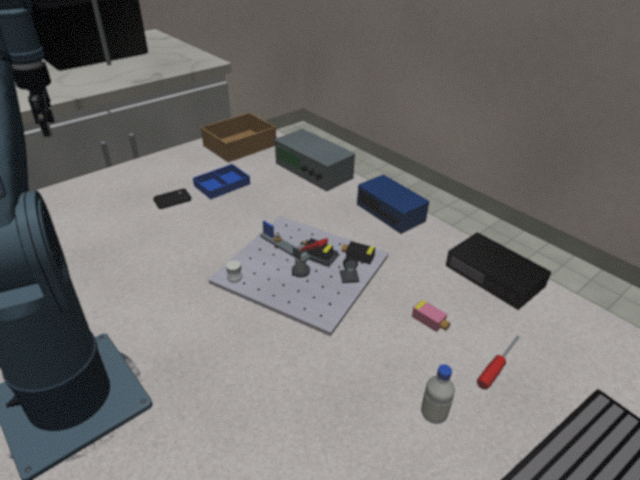

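The top view shows the pivot near (315,257), the blue fin near (273,264), the red paddle near (337,253) and the nested module near (305,233). The pink look-alike is at (422,213) and the spare module at (332,205). The side view shows the fin near (268,229) and the lever near (315,244).

```bash
cat > h.py <<'E'
import numpy as np,cv2
def ray(f,uv,z):
    K,T=f["intrinsics"],f["T"]
    uv=np.atleast_2d(uv).astype(float)
    d=np.c_[(uv-K[:2,2])/[K[0,0],K[1,1]],np.ones(len(uv))]@T[:3,:3].T
    return T[:3,3]+d*((z-T[2,3])/d[:,2])[:,None]
def cloud(f):
    K,T=f["intrinsics"],f["T"];v,u=np.mgrid[:480,:640];D=f["depth"]
    return np.stack([(u-K[0,2])/K[0,0]*D,(v-K[1,2])/K[1,1]*D,D],-1)@T[:3,:3].T+T[:3,3]
def mask(f,name,roi):
    h=cv2.cvtColor(f["img"],cv2.COLOR_RGB2HSV).astype(int);H,S,V=h[...,0],h[...,1],h[...,2]
    m={"blue":(abs(H-112)<12)&(S>120)&(V>60),"red":((H<8)|(H>172))&(S>150)&(V>70),
       "yellow":(abs(H-28)<6)&(S>150)&(V>100),"black":V<60,"plate":(V>125)&(S>20)&(H>105)&(H<140)}[name]
    o=np.zeros_like(m);a,b,c,d=roi;o[b:d,a:c]=m[b:d,a:c];return o
E
python3 - <<'E'
import pickle;from h import *
d=pickle.load(open("f0.pkl","rb"));np.set_printoptions(precision=4,suppress=True)
rois={"top":(225,170,395,335),"side":(200,200,400,345)}
for n in d:
    f=d[n];P=cloud(f)
    for c in("blue","red","yellow","plate"):
        m=mask(f,c,rois[n]); v,u=np.nonzero(m)
        if c=="plate":
            k,l,st,_=cv2.connectedComponentsWithStats(m.astype(np.uint8));i=1+np.argmax(st[1:,4])
            v,u=np.nonzero(l==i);h=np.c_[u,v].astype(np.float32)
            r=cv2.minAreaRect(h) 
            b=cv2.boxPoints(r);W=ray(f,b,.015)
            print(n,"plate",len(u),b.tolist(),W[:,:2].tolist(),np.linalg.norm(np.diff(W,axis=0),axis=1));continue
        k,l,st,ce=cv2.connectedComponentsWithStats(m.astype(np.uint8))
        for i in range(1,k):
            if st[i,4]>12:
                p=P[l==i];p=p[p[:,2]<.3]
                print(n,c,st[i],ce[i],"med",np.median(p,0),"z",np.percentile(p[:,2],[5,95]),"ray.085",ray(f,ce[i],.085)[0,:2])
# post-top / strap: high points on the plate, top view
P=cloud(d["top"]);x0,y0,x1,y1=rois["top"];Q=P[y0:y1,x0:x1].reshape(-1,3)
S=Q[(Q[:,2]>.06)&(Q[:,2]<.075)]
print("strap pts",len(S),S.mean(0),cv2.minAreaRect(S[:,:2].astype(np.float32)))
f=d["top"];cv2.imwrite("pics/crop0.png",cv2.resize(f["img"][175:335,225:395,::-1],None,fx=4.5,fy=3.7*4.5/4.5,interpolation=cv2.INTER_CUBIC))
E
```

```text
top blue [268 260  13   5  43] [274.3721 262.1163] med [0.5152 0.0984 0.1009] z [0.0783 0.1061] ray.085 [0.5163 0.0985]
top red [318 246  27  13 206] [332.8786 252.8883] med [ 0.5326 -0.0525  0.1247] z [0.0931 0.1409] ray.085 [ 0.5369 -0.0516]
top yellow [338 194   8  12  45] [341.3333 199.4667] med [ 0.6838 -0.0789  0.0451] z [0.0405 0.0511] ray.085 [ 0.6754 -0.077 ]
top yellow [312 222   8  12  47] [315.383  227.5532] med [ 0.6079 -0.008   0.0459] z [0.0424 0.05  ] ray.085 [ 0.6033 -0.0082]
top plate 30 [[266.8199462890625, 261.739990234375], [279.97991943359375, 259.8599853515625], [280.25994873046875, 261.82000732421875], [267.0999755859375, 263.70001220703125]] [[0.5233794249418049, 0.12286209131910848], [0.5276914422761342, 0.08757612101876448], [0.5224114823950576, 0.08690450827766304], [0.5181042645151841, 0.12217713749055556]] [0.0355 0.0053 0.0355]
side blue [382 200  18  12 115] [393.1217 203.5217] med [0.8479 0.0008 0.0689] z [0.0665 0.0713] ray.085 [ 0.829 -0.015]
side blue [264 222   9   7  24] [268.1667 224.9167] med [0.5135 0.0929 0.1012] z [0.098  0.1027] ray.085 [0.
[... 202 characters left out ...]
81 -0.0078  0.0453] z [0.0435 0.0468] ray.085 [ 0.5734 -0.0449]
side yellow [367 247   7   8  29] [369.7586 250.3793] med [ 0.682  -0.0796  0.0449] z [0.0438 0.0476] ray.085 [ 0.6435 -0.1126]
side plate 41 [[261.50189208984375, 221.5434112548828], [265.5283203125, 217.1509552001953], [278.56982421875, 229.1056671142578], [274.54339599609375, 233.4981231689453]] [[0.578054151170167, 0.21901934702311088], [0.5984896491456173, 0.2289543187194073], [0.5922057325101567, 0.16237241581886397], [0.5725095453740704, 0.15357189500688195]] [0.0227 0.0669 0.0216]
strap pts 418 [0.5223 0.0373 0.0679] ((0.5326979756355286, 0.031450122594833374), (0.1279548555612564, 0.2949903905391693), 52.80308151245117)
```

View pics/crop0.png

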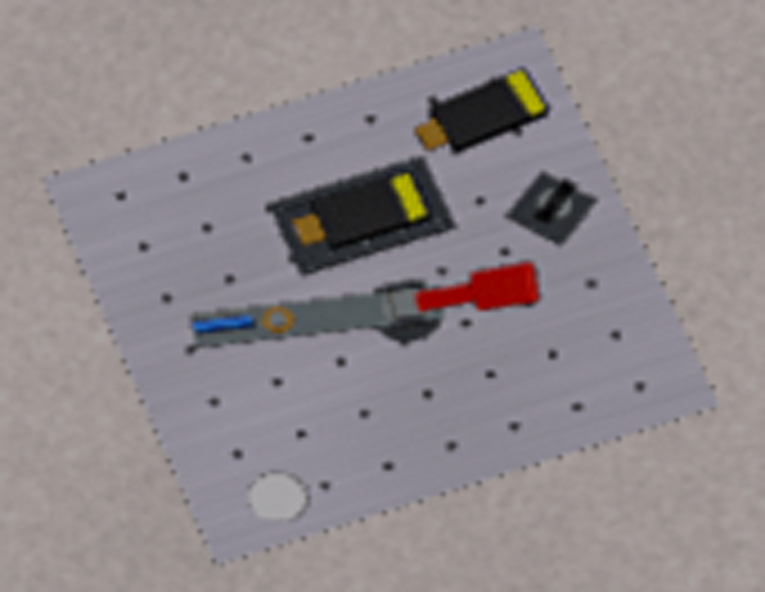

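The enlarged crop shows the plate corners at about (235,223), (346,183), (384,285) and (273,327) in the full image. The fin runs along (268–281, 262), and the swing path between strap and module is clear.

Run:
```python
import pickle;from h import *
from scipy.spatial.transform import Rotation as R
d=pickle.load(open("f0.pkl","rb"));np.set_printoptions(precision=4,suppress=True)
f=d["top"]
W=ray(f,[[235,223.1],[345.7,182.6],[383.9,284.5],[273.4,327.2]],.015)[:,:2]
B=np.array([[.17,.17],[.17,-.15],[-.13,-.15],[-.13,.17]])
z=lambda a:a[:,0]+1j*a[:,1]
w,b=z(W),z(B);r=np.sum((w-w.mean())*np.conj(b-b.mean()));print("scale",abs(r)/np.sum(abs(b-b.mean())**2))
r/=abs(r);o=w.mean()-r*b.mean();yaw=np.angle(r);print("origin",o,"yaw",yaw,"res mm",abs(o+r*b-w)*1000)
m=mask(f,"blue",(225,170,395,335));v,u=np.nonzero(m)
F=ray(f,np.c_[u,v].mean(0),.102)[0,:2];a=F[0]+1j*F[1]-o
print("fin",F,"radius",abs(a),"strap angle world",np.angle(a),"strap q",yaw+1.5-np.angle(a))
m=mask(f,"red",(225,170,395,335));v,u=np.nonzero(m)
L=ray(f,np.c_[u,v].mean(0),.12)[0,:2];a=L[0]+1j*L[1]-o;print("red",L,abs(a),"angle+pi",np.angle(-a))
P=cloud(f);rad=np.hypot(P[...,0]-o.real,P[...,1]-o.imag);S=P[(P[...,2]>.06)&(P[...,2]<.073)&(rad<.13)&(rad>.03)&(P[...,1]>o.imag+.02)]
pc=np.linalg.svd(S[:,:2]-S[:,:2].mean(0),full_matrices=False)[2][0];c=S.mean(0);print("strap dir",np.arctan2(pc[1],pc[0]),c, "perp offset of origin",np.cross(pc,np.array([o.real,o.imag])-c[:2]))
mod=o+r*.075;print("module",mod,"fin end",o+.106*r,"lever end",o-.07*r)
from rig import env
s=env.get_state();print(R.from_quat(np.roll(s["tool_rot"],-1)).as_matrix())
```

```text
scale 0.989159115587598
origin (0.5269772255007779-0.008128472542769771j) yaw 0.3373017131626986 res mm [1.9149 2.2531 4.4    2.26  ]
fin [0.5149 0.0975] radius 0.10632904652895347 strap angle world 1.6843051177192703 strap q 0.15299659544342825
red [ 0.5336 -0.05  ] 0.042425437578073245 angle+pi 1.7263868379290868
strap dir 1.7034645514884412 [0.5194 0.0645 0.0677] perp offset of origin 0.0021072886039413515
module (0.5977510562223965+0.016692181860119556j) fin end (0.6270042395873322+0.026951385679980483j) lever end (0.46092165016060044-0.031294416652133145j)
[[-0.9391  0.3436 -0.0004]
 [ 0.3436  0.9391 -0.0015]
 [-0.0001 -0.0016 -1.    ]]<stdin>:16: DeprecationWarning: Arrays of 2-dimensional vectors are deprecated. Use arrays of 3-dimensional vectors instead. (deprecated in NumPy 2.0)
```

Plate origin is about (0.528, -0.008) and yaw is about 0.337. The fin radius measures 106 mm, matching the given value, and the strap is at about 0.14. I'll shut the fingers and fly to a spot behind the fin.

Request:
servo_tool([
  {"travel": [-0.028,-0.026,0],"twist": 0},
  {"travel": [-0.056,-0.053,0],"twist": 0},
  {"travel": [-0.085,-0.079,0],"twist": 0},
  {"travel": [-0.113,-0.105,0],"twist": 0},
  {"travel": [-0.141,-0.132,0],"twist": 0},
], fingers=0)

```text
t: 0.52
position: [0.3109, 0.4361, 0.231]
tool_rot: [-0.0, 0.174, 0.985, -0.0]
ft_force: [0.7, 0.3, -0.5]
opening: 0.0258
grasp_force: 0.0
```

Request:
servo_tool([
  {"travel": [-0.028,-0.026,0],"twist": 0},
  {"travel": [-0.056,-0.053,0],"twist": 0},
  {"travel": [-0.085,-0.079,0],"twist": 0},
  {"travel": [-0.113,-0.105,0],"twist": 0},
  {"travel": [-0.141,-0.132,0],"twist": 0},
])

```text
t: 0.93
position: [0.3979, 0.2638, 0.2312]
tool_rot: [-0.0, 0.174, 0.985, -0.0]
ft_force: [-0.2, -0.3, -0.4]
opening: 0.0003
grasp_force: 0.0
```

Request:
servo_tool([
  {"travel": [-0.028,-0.026,0],"twist": -0.1},
  {"travel": [-0.056,-0.053,0],"twist": -0.2},
  {"travel": [-0.085,-0.079,0],"twist": -0.3},
  {"travel": [-0.113,-0.105,0],"twist": -0.4},
  {"travel": [-0.141,-0.132,0],"twist": -0.48},
])

```text
t: 1.35
position: [0.4849, 0.0916, 0.2312]
tool_rot: [-0.0, -0.067, 0.998, 0.0]
ft_force: [1.8, 0.9, -0.4]
opening: -0.0002
grasp_force: 0.0
```

```bash
cat > go.py <<'E'
import sys,numpy as np
from rig import env
from scipy.spatial.transform import Rotation as R
O=np.array([.528,-.008]);YAW=.337
s=env.get_state();M=R.from_quat(np.roll(s["tool_rot"],-1)).as_matrix();p=s["position"]
rel=p[:2]-O;ang=np.arctan2(M[1,1],M[0,1])
print("t",round(s["t"],2),"p",p.round(4),"F",s["ft_force"].round(1),"open",round(s["opening"],4),"y-axis ang",round(ang,3),"polar r,phi",np.hypot(*rel).round(4),np.arctan2(rel[1],rel[0]).round(3))
def to(r,off,phi,z):
    # off = distance behind (ccw of) the strap centre line at strap angle phi
    e=np.array([np.cos(phi),np.sin(phi)]);n=np.array([-e[1],e[0]]);t=np.r_[O+r*e+off*n,z]
    print("target",t.round(4),"travel",(M.T@(t-p)).round(4),"twist",round(-(phi-ang),3))
for a in sys.argv[1:]: to(*map(float,a.split(",")))
E
python3 go.py .106,.03,1.70,.20 .106,.03,1.70,.078
```

```text
t 1.35 p [0.4849 0.0916 0.2312] F [ 1.8  0.9 -0.4] open -0.0002 y-axis ang 1.706 polar r,phi 0.1086 1.98
target [0.4846 0.0933 0.2   ] travel [0.     0.0016 0.0312] twist 0.006
target [0.4846 0.0933 0.078 ] travel [0.     0.0016 0.1532] twist 0.006
```

Request:
servo_tool([
  {"travel": [0,0.0016,0.035],"twist": 0},
  {"travel": [0,0.0016,0.07],"twist": 0},
  {"travel": [0,0.0016,0.105],"twist": 0},
  {"travel": [0,0.0016,0.14],"twist": 0},
  {"travel": [0,0.0016,0.153],"twist": 0},
])

```text
t: 1.77
position: [0.4813, 0.0939, 0.0742]
tool_rot: [-0.003, -0.065, 0.998, -0.001]
ft_force: [-0.7, -0.1, 0.2]
opening: -0.0001
grasp_force: 0.0
```

Request:
servo_tool([
  {"travel": [0,0,0],"twist": 0},
  {"travel": [-0.004,0,0],"twist": 0},
  {"travel": [-0.008,0,0],"twist": 0},
  {"travel": [-0.012,0,0],"twist": 0},
  {"travel": [-0.016,0,0],"twist": 0},
])

```text
t: 2.18
position: [0.5019, 0.0972, 0.0797]
tool_rot: [0.001, -0.065, 0.998, 0.0]
ft_force: [-0.1, 0.3, -0.2]
opening: 0.0
grasp_force: 0.0
```

Request:
servo_tool([
  {"travel": [-0.0053,0.0006,0],"twist": 0.05},
  {"travel": [-0.0107,0.0009,0],"twist": 0.1},
  {"travel": [-0.016,0.0009,0],"twist": 0.15},
  {"travel": [-0.0213,0.0007,0],"twist": 0.2},
  {"travel": [-0.0267,0.0002,0],"twist": 0.25},
])

```text
t: 2.6
position: [0.527, 0.1008, 0.0792]
tool_rot: [0.0, 0.061, 0.998, 0.0]
ft_force: [-1.5, -0.3, 2.0]
opening: 0.0002
grasp_force: 1.0
```

```bash
python3 go.py .106,.014,1.45,.078
python3 - <<'E'
from rig import env
import cv2,pickle
f=env.grab_frame("side");pickle.dump(f,open("f1.pkl","wb"))
cv2.imwrite("pics/side1.png",cv2.resize(f["img"][150:310,200:413,::-1],None,fx=3.7,fy=3.7,interpolation=cv2.INTER_CUBIC))
E
```

```text
t 2.6 p [0.527  0.1008 0.0792] F [-1.5 -0.3  2. ] open 0.0002 y-axis ang 1.448 polar r,phi 0.1088 1.58
target [0.5269 0.0989 0.078 ] travel [-0.0001 -0.0019  0.0012] twist -0.002
```

View pics/side1.png

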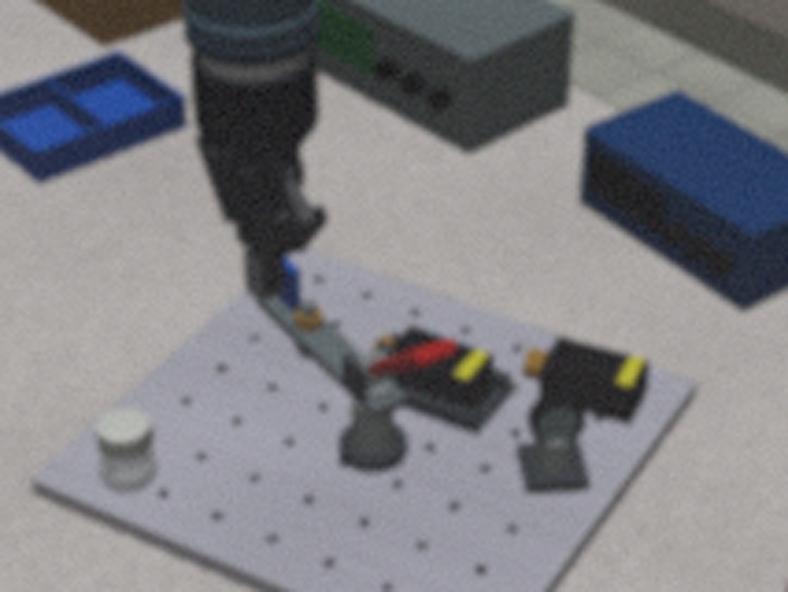

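The side view shows the shut fingers behind the blue fin, at about (280,280) in the crop, with the strap moving. I'll continue along the arc.

Request:
servo_tool([
  {"travel": [-0.0053,0.0001,0],"twist": 0.05},
  {"travel": [-0.0107,0,0],"twist": 0.1},
  {"travel": [-0.016,-0.0002,0],"twist": 0.15},
  {"travel": [-0.0213,-0.0008,0],"twist": 0.2},
  {"travel": [-0.0267,-0.0017,0],"twist": 0.25},
])

```text
t: 3.07
position: [0.5532, 0.0969, 0.079]
tool_rot: [-0.0, 0.184, 0.983, 0.001]
ft_force: [-2.6, 2.3, -0.1]
opening: -0.0001
grasp_force: 1.1
```

Request:
servo_tool([
  {"travel": [-0.0053,0.0006,0],"twist": 0.05},
  {"travel": [-0.0107,0.0009,0],"twist": 0.1},
  {"travel": [-0.016,0.0009,0],"twist": 0.15},
  {"travel": [-0.0213,0.0007,0],"twist": 0.2},
  {"travel": [-0.0267,0.0002,0],"twist": 0.25},
])

```text
t: 3.48
position: [0.5782, 0.0873, 0.0789]
tool_rot: [-0.0, 0.306, 0.952, 0.001]
ft_force: [-1.2, 1.7, -0.2]
opening: -0.0004
grasp_force: 1.1
```

Request:
servo_tool([
  {"travel": [-0.0053,0.0006,0],"twist": 0.05},
  {"travel": [-0.0107,0.0009,0],"twist": 0.1},
  {"travel": [-0.016,0.0009,0],"twist": 0.15},
  {"travel": [-0.0213,0.0007,0],"twist": 0.2},
  {"travel": [-0.0267,0.0002,0],"twist": 0.25},
])

```text
t: 3.9
position: [0.6, 0.0719, 0.079]
tool_rot: [-0.0, 0.422, 0.907, 0.001]
ft_force: [-1.4, 1.5, 1.3]
opening: -0.0001
grasp_force: 1.1
```

```bash
python3 go.py .106,.014,.698,.078
```

```text
t 3.9 p [0.6    0.0719 0.079 ] F [-1.4  1.5  1.3] open -0.0001 y-axis ang 0.7 polar r,phi 0.1076 0.837
target [0.6002 0.0709 0.078 ] travel [-0.0009 -0.0005  0.0009] twist 0.002
```

Request:
servo_tool([
  {"travel": [-0.0053,0.0006,0],"twist": 0.05},
  {"travel": [-0.0107,0.0009,0],"twist": 0.1},
  {"travel": [-0.016,0.0009,0],"twist": 0.15},
  {"travel": [-0.0213,0.0007,0],"twist": 0.2},
  {"travel": [-0.0267,0.0002,0],"twist": 0.25},
])

```text
t: 4.32
position: [0.6172, 0.0515, 0.0789]
tool_rot: [-0.0, 0.532, 0.847, 0.001]
ft_force: [-2.3, 2.1, 0.8]
opening: -0.0001
grasp_force: 1.1
```

Request:
servo_tool([
  {"travel": [-0.0021,0.0003,0],"twist": 0.02},
  {"travel": [-0.0042,0.0005,0],"twist": 0.04},
  {"travel": [-0.0064,0.0006,0],"twist": 0.06},
  {"travel": [-0.0085,0.0008,0],"twist": 0.08},
  {"travel": [-0.0107,0.0009,0],"twist": 0.1},
])

```text
t: 4.73
position: [0.6224, 0.0426, 0.0785]
tool_rot: [-0.001, 0.573, 0.819, 0.001]
ft_force: [-4.3, 8.1, 6.0]
opening: -0.0003
grasp_force: 4.2
```

```bash
python3 go.py .106,.014,.337,.078
```

```text
t 4.73 p [0.6224 0.0426 0.0785] F [-4.3  8.1  6. ] open -0.0003 y-axis ang 0.349 polar r,phi 0.1071 0.492
target [0.6234 0.0403 0.078 ] travel [-0.0025  0.0001  0.0005] twist 0.012
```

Request:
servo_tool([
  {"travel": [-0.001,0,0],"twist": 0.005},
  {"travel": [-0.002,0,0],"twist": 0.01},
  {"travel": [-0.002,0,0],"twist": 0.01},
])

```text
t: 4.98
position: [0.6225, 0.0427, 0.0785]
tool_rot: [-0.002, 0.577, 0.817, 0.001]
ft_force: [-3.7, 8.0, 6.9]
opening: 0.0
grasp_force: 4.5
```

```bash
python3 go.py .106,.014,.337,.078
```

```text
t 4.98 p [0.6225 0.0427 0.0785] F [-3.7  8.   6.9] open 0.0 y-axis ang 0.342 polar r,phi 0.1073 0.492
target [0.6234 0.0403 0.078 ] travel [-0.0026  0.      0.0005] twist 0.005
```

The fin stopped moving while the force rose, so the strap is at its hard stop. I'll back off, rise and verify.

Request:
servo_tool([
  {"travel": [0.01,0,0],"twist": 0},
  {"travel": [0.025,0,0],"twist": 0},
  {"travel": [0.03,0,-0.03],"twist": 0},
  {"travel": [0.03,0,-0.065],"twist": 0},
  {"travel": [0.03,0,-0.1],"twist": 0},
])

```text
t: 5.4
position: [0.6125, 0.0676, 0.1787]
tool_rot: [-0.0, 0.577, 0.817, -0.001]
ft_force: [0.4, -0.1, 0.9]
opening: -0.0002
grasp_force: 0.0
```

Request:
servo_tool([
  {"travel": [0.035,0,0],"twist": 0},
  {"travel": [0.07,0,0],"twist": 0},
  {"travel": [0.09,0,0],"twist": 0},
  {"travel": [0.09,0,0],"twist": 0},
])

```text
t: 5.73
position: [0.5815, 0.1587, 0.1779]
tool_rot: [-0.001, 0.574, 0.819, 0.001]
ft_force: [0.1, 0.2, -0.8]
opening: 0.0001
grasp_force: 0.0
```

```bash
python3 - <<'E'
from rig import env
from h import *
np.set_printoptions(precision=4,suppress=True)
f=env.grab_frame("top");o=.528-.008j
for c,z in(("blue",.102),("red",.115),("yellow",.045)):
    k,l,st,ce=cv2.connectedComponentsWithStats(mask(f,c,(225,170,395,335)).astype(np.uint8))
    for i in range(1,k):
        if st[i,4]>10:
            q=ray(f,ce[i],z)[0];a=q[0]+1j*q[1]-o;P=cloud(f)[l==i]
            print(c,st[i],q[:2],"r",abs(a),"ang",np.angle(a),"ang-pi",np.angle(-a),"z",np.percentile(P[:,2],[5,50,95]))
cv2.imwrite("pics/top2.png",cv2.resize(f["img"][175:335,225:395,::-1],None,fx=4.5,fy=3.7,interpolation=cv2.INTER_CUBIC))
E
python3 go.py -.047,0,.345,.17
```

```text
blue [298 212   6  13  38] [0.6263 0.0294] r 0.10514706655705403 ang 0.3640446412294257 ang-pi -2.7775480123603673 z [0.0701 0.1001 0.1052]
red [315 258  16  25 196] [ 0.4869 -0.0213] r 0.04318508640454091 ang -2.8295595894354144 ang-pi 0.3120330641543787 z [0.0928 0.1254 0.1413]
yellow [338 194   8  12  46] [ 0.6826 -0.0796] r 0.17039408801333375 ang -0.4336999155814701 ang-pi 2.707892738008323 z [0.0384 0.0447 0.0503]
yellow [312 222   8  13  53] [ 0.6087 -0.0091] r 0.08072274244436313 ang -0.013406024568439022 ang-pi 3.128186629021354 z [0.0406 0.045  0.0497]
t 5.78 p [0.5824 0.1555 0.1781] F [ 0.6 -1.5  0.6] open 0.0004 y-axis ang 0.345 polar r,phi 0.1723 1.249
target [ 0.4838 -0.0239  0.17  ] travel [-0.1355 -0.1534  0.0079] twist -0.0
```

View pics/top2.png

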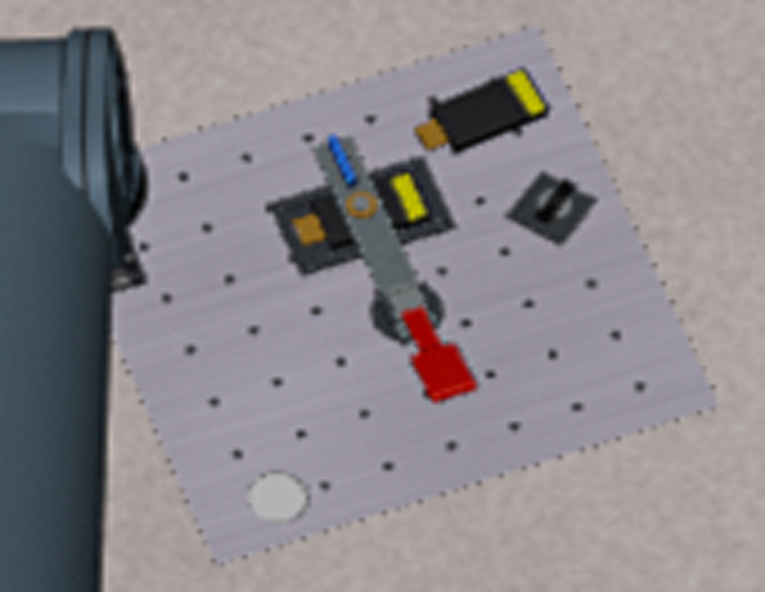

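The top view shows the strap lying over the nested module, with the fin at crop (343,160), the foot collar at (360,204) and the red lever at (440,365). The other things have not moved. Next I go over the paddle.

Request:
servo_tool([
  {"travel": [-0.023,-0.025,0],"twist": 0},
  {"travel": [-0.046,-0.05,0],"twist": 0},
  {"travel": [-0.069,-0.074,0],"twist": 0},
  {"travel": [-0.092,-0.099,0],"twist": 0},
  {"travel": [-0.115,-0.123,0],"twist": 0},
])

```text
t: 6.2
position: [0.5047, -0.0002, 0.1783]
tool_rot: [0.001, 0.578, 0.816, -0.0]
ft_force: [-0.6, -0.5, 0.4]
opening: -0.0
grasp_force: 0.0
```

Request:
servo_tool([
  {"travel": [-0.01,-0.012,0.004],"twist": 0},
  {"travel": [-0.021,-0.023,0.008],"twist": 0},
  {"travel": [-0.021,-0.023,0.013],"twist": 0},
  {"travel": [-0.021,-0.023,0.013],"twist": 0},
])

```text
t: 6.53
position: [0.4905, -0.0259, 0.1647]
tool_rot: [-0.0, 0.579, 0.816, -0.0]
ft_force: [0.3, 0.3, -0.1]
opening: -0.0
grasp_force: 0.0
```

```bash
python3 go.py -.040,0,.349,.14
```

```text
t 6.53 p [ 0.4905 -0.0259  0.1647] F [ 0.3  0.3 -0.1] open -0.0 y-axis ang 0.337 polar r,phi 0.0416 -2.696
target [ 0.4904 -0.0217  0.14  ] travel [0.0041 0.0014 0.0247] twist -0.012
```

Request:
servo_tool([
  {"travel": [0.004,0.0014,0.006],"twist": 0},
  {"travel": [0.004,0.0014,0.012],"twist": 0},
  {"travel": [0.004,0.0014,0.018],"twist": 0},
  {"travel": [0.004,0.0014,0.0245],"twist": 0},
])

```text
t: 6.87
position: [0.4912, -0.0195, 0.14]
tool_rot: [0.0, 0.577, 0.817, -0.0]
ft_force: [0.6, 0.5, 0.1]
opening: -0.0
grasp_force: 0.0
```

Request:
servo_tool([
  {"travel": [0,-0.0035,0.005],"twist": 0},
  {"travel": [0,-0.0067,0.0097],"twist": 0},
  {"travel": [0,-0.0097,0.0137],"twist": 0},
  {"travel": [0,-0.0125,0.0177],"twist": 0},
  {"travel": [0,-0.015,0.022],"twist": 0},
])

```text
t: 7.28
position: [0.4766, -0.0254, 0.1188]
tool_rot: [0.0, 0.577, 0.816, 0.0]
ft_force: [-2.0, 0.0, 5.9]
opening: -0.0001
grasp_force: 2.1
```

```bash
python3 go.py -.055,0,.345,.118 -.064,0,.345,.09
```

```text
t 7.28 p [ 0.4766 -0.0254  0.1188] F [-2.   0.   5.9] open -0.0001 y-axis ang 0.34 polar r,phi 0.0543 -2.815
target [ 0.4762 -0.0266  0.118 ] travel [-0.001  -0.0007  0.0008] twist -0.005
target [ 0.4678 -0.0296  0.09  ] travel [-0.0011 -0.0098  0.0288] twist -0.005
```

Contact is about 6 N, as expected. I'll continue down.

Request:
servo_tool([
  {"travel": [0,-0.003,0.0055],"twist": 0},
  {"travel": [0,-0.005,0.011],"twist": 0},
  {"travel": [0,-0.007,0.0165],"twist": 0},
  {"travel": [0,-0.0085,0.022],"twist": 0},
  {"travel": [0,-0.0095,0.0275],"twist": 0},
])

```text
t: 7.7
position: [0.4672, -0.0288, 0.0908]
tool_rot: [-0.0, 0.577, 0.816, -0.0]
ft_force: [-1.9, -0.5, 4.3]
opening: 0.0004
grasp_force: 2.1
```

Request:
servo_tool([
  {"travel": [0,0,0.002],"twist": 0},
  {"travel": [0,0,0.004],"twist": 0},
  {"travel": [0,0,0.006],"twist": 0},
  {"travel": [0,0,0.007],"twist": 0},
  {"travel": [0,0,0.007],"twist": 0},
])

```text
t: 8.12
position: [0.4667, -0.029, 0.0846]
tool_rot: [-0.001, 0.578, 0.816, -0.0]
ft_force: [-7.2, -1.8, 16.6]
opening: 0.0
grasp_force: 8.4
```

```bash
python3 go.py -.064,0,.345,.085
```

```text
t 8.12 p [ 0.4667 -0.029   0.0846] F [-7.2 -1.8 16.6] open 0.0 y-axis ang 0.339 polar r,phi 0.0648 -2.812
target [ 0.4678 -0.0296  0.085 ] travel [-0.001   0.0008 -0.0004] twist -0.006
```

Request:
servo_tool([
  {"travel": [0,0,0.001],"twist": 0},
  {"travel": [0,0,0.002],"twist": 0},
  {"travel": [0,0,0.002],"twist": 0},
])

```text
t: 8.37
position: [0.4668, -0.029, 0.084]
tool_rot: [-0.001, 0.578, 0.816, 0.0]
ft_force: [-13.2, -0.4, 39.0]
opening: 0.0004
grasp_force: 19.8
```

Request:
servo_tool([
  {"travel": [0,0,-0.01],"twist": 0},
  {"travel": [0,0,-0.04],"twist": 0},
  {"travel": [0,0,-0.075],"twist": 0},
  {"travel": [0,0,-0.11],"twist": 0},
  {"travel": [0,0,-0.14],"twist": 0},
])

```text
t: 8.78
position: [0.4683, -0.0285, 0.2241]
tool_rot: [0.001, 0.577, 0.816, 0.0]
ft_force: [-0.1, 0.0, 0.4]
opening: -0.0
grasp_force: 0.0
```

Request:
servo_tool([
  {"travel": [0.04,0,0],"twist": 0},
  {"travel": [0.08,0,0],"twist": 0},
  {"travel": [0.12,0,0],"twist": 0},
  {"travel": [0.16,0,0],"twist": 0},
  {"travel": [0.2,0,0],"twist": 0},
])

```text
t: 9.2
position: [0.4004, 0.1622, 0.2225]
tool_rot: [0.0, 0.577, 0.817, 0.001]
ft_force: [0.5, 0.2, 0.1]
opening: -0.0001
grasp_force: 0.0
```

```bash
python3 go.py
python3 - <<'E'
from rig import env
from h import *
np.set_printoptions(precision=4,suppress=True)
f=env.grab_frame("top");o=.5267-.0068j
for c,z in(("blue",.102),("red",.085),("yellow",.045)):
    k,l,st,ce=cv2.connectedComponentsWithStats(mask(f,c,(225,170,395,335)).astype(np.uint8))
    for i in range(1,k):
        if st[i,4]>10:
            q=ray(f,ce[i],z)[0];a=q[0]+1j*q[1]-o;P=cloud(f)[l==i]
            print(c,st[i],q[:2],"r",abs(a),"ang",np.angle(a),"ang-pi",np.angle(-a),"z",np.percentile(P[:,2],[5,50,95]))
g=env.grab_frame("side")
a=cv2.resize(f["img"][175:335,225:395],(400,376));b=cv2.resize(g["img"][190:350,200:370],(400,376))
cv2.imwrite("pics/end.png",np.hstack([a,b])[:,:,::-1])
E
```

```text
t 9.2 p [0.4004 0.1622 0.2225] F [0.5 0.2 0.1] open -0.0001 y-axis ang 0.34 polar r,phi 0.2127 2.214
blue [298 212   6  13  38] [0.6263 0.0294] r 0.10594644742860325 ang 0.34909095450729816 ang-pi -2.792501699082495 z [0.0678 0.1    0.1046]
red [315 260  18  31 238] [ 0.4752 -0.025 ] r 0.05466736607995893 ang -2.8019392080286636 ang-pi 0.33965344556112986 z [0.08   0.0847 0.0895]
yellow [338 194   8  12  45] [ 0.6829 -0.0795] r 0.17231470602664956 ang -0.4352825338054183 ang-pi 2.706310119784375 z [0.0401 0.0449 0.0515]
yellow [312 222   8  12  48] [ 0.6086 -0.0089] r 0.08192847801274179 ang -0.02550444487017875 ang-pi 3.1160882087196144 z [0.0397 0.0467 0.051 ]
```

View pics/end.png

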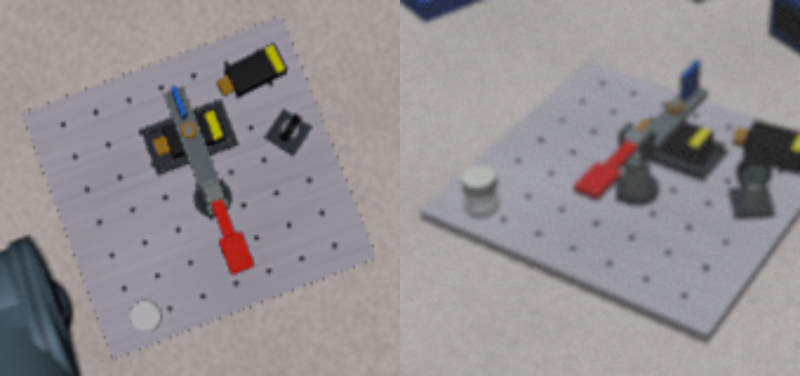

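The picture shows the lever level (median z 85 mm, paddle at about (236,252) on the left), the strap over the module, and nothing else moved. The arm is clear.

```bash
python3 -c "
from rig import env
print(env.job_done())"
```

```text
the job is handed in; nothing more can be done
None
```

The strap is swung to its hard stop over the laser module and the cam lever is fully down (paddle at z = 85 mm); the other things on the breadboard are unmoved in the final pictures, the arm is clear, and the job was handed in at about 9 s, with no verdict returned.

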